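# Push a carving panel through the guide gap to the stop

### The arm

A 6-joint arm with a two-finger parallel gripper is mounted at the origin on the work surface. World frame = base frame: x ahead of the robot, y to its left, z up, the work surface at z = 0. Lengths are in m, angles in rad, forces in N, time in s.
With the tool pointing down it reaches from about 0.3 to 0.875 m from the base axis. Payload 6.4 kg.
Tool frame: the origin (TCP) lies at the very end of the fingers, on their centre line; the grasp point (between the pads) lies 19 mm behind it; z points along the fingers, y is the direction in which the jaws open and shut (so a half turn about z gives the same grasp; the last joint's range is limited). The gripper opens to 88 mm and grips with 3 to 60 N. Pads are 18 mm wide; open, the fingers measure 123 mm over their backs; the gripper's body (75 mm by 187 mm) begins 45 mm behind the grasp point.
Start: joints at [-1.455, 0.181, 1.607, -0, 1.354, -0.206], TCP at [0.182, -0.545, 0.239] pointing down, gripper open.
Joint ranges: [-2.99, 2.99], [-0.89, 2.07], [0.3, 2.58], [-1.14, 4.28], [0, 2.63], [-3.12, 3.12]. Speed limits (rad/s): [2.57, 2.57, 3.01, 3.14, 3.14, 3.14].

### API

Orientations are given as a unit quaternion [x, y, z, w].
In Python, from workcell import env gives the robot as it stands.
- The arm moves only by the shell command python3 -m creep 'ROWS' [FORCE]. ROWS is JSON, a list of rows, each a list of 7 numbers: the shift along the tool's x, y, z in units of 30 mm (1.0 is 30 mm), then the turn, a rotation vector about the tool's x, y, z in rad, then the opening, from 0 (shut) to 1 (fully open). In form: [[tx, ty, tz, rx, ry, rz, fingers], ...]. A call has 1 to 20 rows; each row shifts and turns the pose as measured when the row begins, along the tool's axes as they then stand; what a row does not reach is not made up. A row lasts 1/10 s, in which the tool goes at most 50 mm and 8.59 degrees, less where a joint would pass 70% of its speed; a pose out of reach is approached as far as the arm can. A call is refused whole if a number of a shift passes 1 or a number of a turn 0.15, either way. A call with a gripper value outside its range is refused whole. The fingers move at their own pace and stop on an object; FORCE is the grip in N (left out, the last holds). Time passes only in rows, so rows that do not move let the fingers close. It gives the time, the measured TCP pose, the force and the opening at its end, in the units of the state.
- env.read_state(): the state, without advancing time (a new reading comes with each control period).
- env.grab_frame(name): name is "scene" or "side" or "wrist"; returns a dict with "color" (384x512x3 uint8, red, green, blue), "range_z" (384x512 float32, m along the optical axis (not along the pixel's ray), 0 where there is no reading), "intrinsics" (3x3 intrinsics, pixels), "camera_from_world" (4x4, takes a point from world to camera coordinates). Camera axes: x right, y up, looking along -z (the intrinsics and any distortion apply to the point x, -y, -z); pixel columns grow to the right and rows downward; lengths in m; the calibration is good to about 2 mm. A picture is of the moment at which its call begins.
- env.hand_in(): hands the job in, once; it reports no verdict.
Trained networks look in the newest picture that a camera, given by its name, has taken for a name from the list of things; names that differ only in an ending like _2 or _b are one class to them, and where a whole thing is asked for, a point or a joint stands for the part that bears it (a point fixed in the world has none). Each returns a list of dicts, best first, with "conf" (0 to 1); they miss things now and then, are a little off and sometimes report something else, mostly with a low value. They report only what shows in the picture. A call takes as long as a camera call. They do not tell look-alikes from the thing itself.
- env.regions_of(query, camera): "mask" (384x512 bool, what is visible of it) and "box" ([centre column, centre row, width, height] in pixels, round what is visible of it).
The state is a dict: "clock": time; "q": joint angles; "qvel": joint speeds; "tau": joint torques, N m; "position": TCP position; "tool_rot": TCP orientation; "force": force on the tool from outside, world axes, zero at the start; "wrist_torque": the same for the moment, N m; "width": finger opening in m.
Only numpy, scipy, OpenCV 4.12 (cv2) and the standard library are available. Lean on these libraries where they do the work, as an engineer would, in place of code of your own. Each camera call takes 0.05 s, during which the arm holds its last target.

### The job

With the fingertips, push the pale carving panel along the bench, end first, through the narrow gap between the two dark guide blocks until its leading end rests flat against the stop board behind them, then take the hand away. Only push it: do not lift, tip or carry it, and leave the tools and other things around it alone.

Things in the scene. Friction and masses are not known exactly. Their poses are not given: they have to be found in the camera images.
- panel: Loose pale wooden carving panel, flat on the bench: 120 mm long (its x), 92 mm wide (y), 28 mm thick, a half-carved rosette (under 3 mm high) amid its top. About 0.2 kg, ordinary wood friction. Origin at the centre of its underside, z up. It starts in front of the fixture's mouth, off centre and askew by up to 0.4 rad, its x roughly toward the fixture.
- fixture: Dark wood fixture screwed to the bench, immovable; place and yaw vary. Origin on the bench, mid-gap; x = direction of the push, z up. Two guide blocks, x -20 to +20 mm, 45 mm wide, 30 mm high, leave a gap 98 mm wide (y -49 to +49 mm): 3 mm to spare each side. No floor plate: the panel slides on the bench. Low steel bars (12 mm high, y = +/-82 mm) join guides and stop.
- stop_face (a point): Foot of the stop board's face, on the centre line 115 mm along the fixture's x from its origin; the board is 30 mm high, 188 mm wide, 24 mm thick. With the panel home, the panel's origin is 60 mm before this point (x = +55 mm in the fixture's frame, y = 0); its trailing face is then 15 mm inside the mouth, so 25 mm of its tail is still between the guides.
- gouge_a: Bystander: carving gouge with a dark handle lying on the bench, 240 mm long, 22 mm high, along its x; origin on the bench under the joint of handle and blade.
- gouge_b: Bystander: carving gouge with a pale handle, 240 mm long, 22 mm high, along its x; origin on the bench under the joint of handle and blade.
- mallet: Bystander: wooden mallet lying on the bench, head 70 mm high, 250 mm long along its x; origin on the bench near the joint of handle (-x) and head (+x).
- wax_tin: Bystander: round brass-coloured tin, 64 mm across, 30 mm high; origin at the centre of its underside.
- whetstone: Bystander: grey sharpening stone in a dark wooden tray, 170 x 65 x 38 mm; origin at the centre of its underside.
- marker: Bystander: white marker pen with a red cap, 130 mm long, 15 mm high; origin at the centre of its underside.
- bowl: Bystander: small wooden bowl, 110 mm across, 40 mm high; origin at the centre of its underside.
Things that resemble listed ones, but are neither listed nor needed, are in the scene too. What is shaped like the panel but blue is not meant.

How it is judged:
On the way, in this order (a step that is already met when the one before it is completed fails the run):
1. the panel's leading end is between the guide blocks (x of panel in the frame of fixture between -0.07 and 0.03 m and y of panel in the frame of fixture between -0.006 and 0.006 m and angle between the x axis of panel and the x axis of fixture, either way round below 0.15 rad and height (world z) of panel below 0.006 m), for 0.05 s.
2. the panel is against the stop (x of panel in the frame of fixture above 0.05 m and y of panel in the frame of fixture between -0.006 and 0.006 m and angle between the x axis of panel and the x axis of fixture, either way round below 0.08 rad), for 0.2 s.
At the end, for the whole second after the job is handed in: The panel lies flat and still between the guides with its leading end against the stop board (within 5 mm, and within 0.08 rad of square). Bystanders have not been moved by more than 25 mm (all of step 2 and x of panel in the frame of fixture below 0.058 m and height (world z) of panel below 0.004 m and angle between panel's own z axis and vertical below 0.05 rad and linear speed of panel below 0.01 m/s); the robot touches nothing.
It fails at once if the panel was lifted off the bench or tipped (height (world z) of panel above 0.01 m or angle between panel's own z axis and vertical above 0.15 rad).
It fails at once if one of the other things on the bench was moved more than 25 mm or tipped or lifted (distance of any of gouge_a, gouge_b, mallet, wax_tin, whetstone, marker, bowl from where it was at the start of the episode above 0.025 m or angle between any of gouge_a, gouge_b, mallet, wax_tin, whetstone, marker, bowl's own z axis and vertical above 0.3 rad).
It also fails if it takes over 64 s, if anything falls off the work surface, if the arm or the gripper's body presses on something with over 40 N, if the wrist force passes 120 N, or if a joint passes its speed limit or range.

## Working session

There is one attempt and no reset: what is moved stays moved. The work goes in short steps, Python scripts to look and compute and a shell command to move; the robot and the scene stay as the last step left them, time stands still between calls to the robot, and variables do not carry over. Pictures are saved under pics/ and viewed, and the job is handed in when it is done.

```bash
ls; mkdir -p pics
python3 - <<'E'
from workcell import env
import cv2
s=env.read_state(); print({k:s[k] for k in ('clock','position','tool_rot','force','width')})
for n in ("scene","side"):
    f=env.grab_frame(n); cv2.imwrite(f"pics/{n}0.png",f["color"][:,:,::-1])
    print(n,f["intrinsics"].tolist(),f["camera_from_world"].round(3).tolist())
E
```

```text
pics
{'clock': 0.0, 'position': array([ 0.18181685, -0.54493367,  0.23783278]), 'tool_rot': array([ 9.87080977e-01,  1.60219854e-01,  3.70204751e-05, -8.61415346e-04]), 'force': array([0.63371121, 0.66629917, 0.89892841]), 'width': 0.08829053846443245}
scene [[360.4414276596048, 0.0, 254.53441546129412], [0.0, 360.4414276596048, 192.8245666062865], [0.0, 0.0, 1.0]] [[-0.416, 0.909, 0.022, 0.246], [-0.566, -0.278, 0.776, 0.282], [0.712, 0.31, 0.63, -1.501], [0.0, 0.0, 0.0, 1.0]]
side [[414.66781723912555, 0.0, 254.78101624094046], [0.0, 414.66781723912555, 195.26007772444058], [0.0, 0.0, 1.0]] [[-0.869, -0.494, -0.017, 0.459], [0.26, -0.485, 0.835, -0.171], [-0.421, 0.721, 0.55, -1.153], [0.0, 0.0, 0.0, 1.0]]
```

View pics/scene0.png

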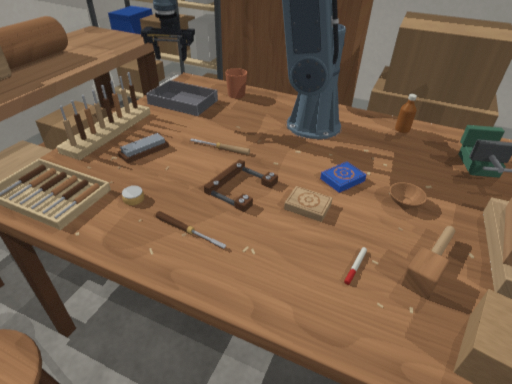

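View pics/side0.png

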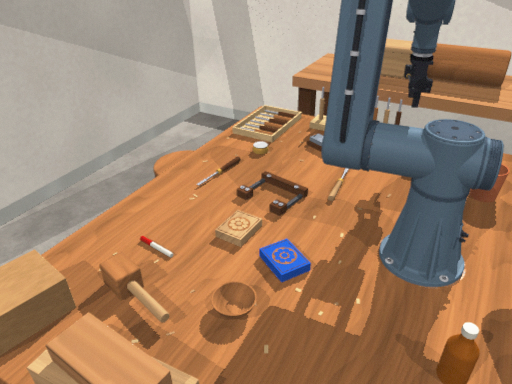

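The pale panel is at scene (308,203) and side (239,228). The blue look-alike is at scene (344,178) and is not meant. The fixture is at scene (240,185), with its mouth facing the panel. Next I measure both from the masks and depth.

```bash
cat > h.py <<'E'
from workcell import env
import numpy as np, cv2
from scipy.spatial.transform import Rotation as R
def cloud(f):
    K=f["intrinsics"];d=f["range_z"];v,u=np.mgrid[0:d.shape[0],0:d.shape[1]]
    c=np.stack([(u-K[0,2])/K[0,0]*d,-(v-K[1,2])/K[1,1]*d,-d],-1)
    T=np.linalg.inv(f["camera_from_world"]); P=c@T[:3,:3].T+T[:3,3]
    P[d<=0]=np.nan; return P
def proj(f,X):
    X=np.atleast_2d(X);c=X@f["camera_from_world"][:3,:3].T+f["camera_from_world"][:3,3];K=f["intrinsics"]
    return np.stack([K[0,0]*c[:,0]/-c[:,2]+K[0,2],-K[1,1]*c[:,1]/-c[:,2]+K[1,2]],-1)
def top(q,cam,f,lo,hi,mi=0):
    m=env.regions_of(q,cam)
    for r in m[:3]: print(cam,q,round(r["conf"],2),np.round(r["box"]))
    P=cloud(f)[m[mi]["mask"]]; P=P[np.isfinite(P[:,2])]
    return P[(P[:,2]>lo)&(P[:,2]<hi)]
def rect(P):
    (c,s,a)=cv2.minAreaRect((P[:,:2]*1000).astype(np.float32)); return np.round(c,1),np.round(s,1),round(a,1)
E
python3 - <<'E'
from h import *
for n in ("scene","side"):
    f=env.grab_frame(n)
    P=top("panel",n,f,.02,.04); print(len(P),np.median(P[:,2]),rect(P))
    Q=top("fixture",n,f,.022,.04); print(len(Q),np.median(Q[:,2]),rect(Q), Q.min(0),Q.max(0))
    np.save(n+"_fix.npy",Q)
    for o in ["gouge","mallet","wax_tin","marker","bowl","whetstone"]:
        try:
            X=top(o,n,f,.004,.1); print(o,rect(X))
        except Exception as e: print(o,e)
E
```

```text
scene panel 0.92 [342. 174.  46.  33.]
scene panel 0.73 [309. 204.  43.  33.]
668 0.0299170192132604 (array([323.9, 199.1]), array([ 94. , 125.5]), 58.5)
scene fixture 0.57 [242. 184.  75.  54.]
632 0.03145511911188065 (array([510.4, -84.1]), array([161. , 188.9]), 79.4) [ 0.40638542 -0.17696482  0.02203038] [0.61563886 0.00950291 0.03718341]
scene gouge 0.83 [189. 230.  69.  33.]
scene gouge 0.51 [231. 147.  32.  10.]
gouge (array([ 753.3, -124.1]), array([233.4,  20.1]), 83.8)
scene mallet 0.83 [427. 264.  55.  75.]
mallet (array([580.2, 493.8]), array([ 70.1, 240.1]), 74.5)
scene wax_tin 0.7 [133. 195.  21.  16.]
scene wax_tin 0.44 [410. 199.  39.  25.]
wax_tin (array([ 708.1, -354.8]), array([59.5, 59.8]), 9.4)
scene marker 0.8 [355. 264.  25.  31.]
scene marker 0.71 [408. 198.  38.  21.]
scene marker 0.66 [133. 197.  20.  23.]
marker (array([678. , 320.8]), array([ 16. , 127.4]), 82.0)
scene bowl 0.84 [408. 195.  40.  20.]
scene bowl 0.25 [221. 144.  55.  12.]
bowl (array([356.9, 404.5]), array([103. , 109.6]), 72.8)
scene whetstone 0.59 [144. 148.  55.  26.]
whetstone (array([ 
[... 326 characters left out ...]
2269 -0.17292129  0.02210573] [0.61372812 0.01846042 0.03561229]
side gouge 0.63 [228. 165.  16.  13.]
side gouge 0.63 [336. 184.  21.  29.]
gouge (array([ 743. , -167.9]), array([123.1,  15.5]), 82.3)
side mallet 0.84 [133. 287.  71.  67.]
mallet (array([577.8, 497.7]), array([ 69.1, 244.1]), 76.7)
side wax_tin 0.49 [260. 149.  17.   9.]
wax_tin (array([ 702.4, -347.8]), array([59.2, 59.6]), 41.5)
side marker 0.48 [155. 246.  33.  22.]
marker (array([673.9, 324.6]), array([ 15.9, 129. ]), 82.2)
side bowl 0.74 [233. 301.  40.  40.]
bowl (array([355.9, 407.7]), array([105.3, 106.8]), 29.5)
side whetstone 0.53 [316. 144.  18.  18.]
whetstone (array([ 510.5, -497.2]), array([52.8, 76.6]), 64.0)
```

Run:
```python
import cv2
for n,(x,y) in dict(scene=(180,140),side=(190,150)).items():
    c=cv2.imread(f"pics/{n}0.png")[y:y+110,x:x+150]; cv2.imwrite(f"pics/{n}0c.png",cv2.resize(c,None,fx=5,fy=5,interpolation=cv2.INTER_CUBIC))
```

```text
(no output)
```

View pics/scene0c.png

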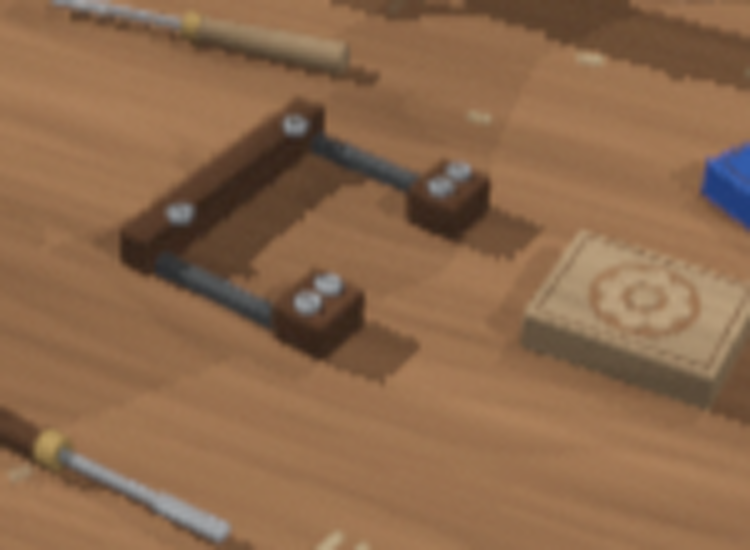

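The crop confirms the pale panel at scene (308,203), side (238,229). The network ranked the blue one first in the scene view, so I ignore that result. I'll hover over the work and refine with the wrist camera.

```bash
python3 -m creep '[[0.8,-0.8,-0.1,0,0,0,1],[0.8,-0.8,-0.1,0,0,0,1],[0.8,-0.8,-0.1,0,0,0,1],[0.8,-0.8,-0.1,0,0,0,1],[0.8,-0.8,-0.1,0,0,0,1],[0.8,-0.8,-0.1,0,0,0,1],[0.8,-0.8,-0.1,0,0,0,1],[0.8,-0.8,-0.1,0,0,0,1],[0.8,-0.8,-0.1,0,0,0,1],[0.8,-0.8,-0.1,0,0,0,1],[0.8,-0.8,-0.1,0,0,0,1],[0.8,-0.8,-0.1,0,0,0,1],[0.8,-0.8,-0.1,0,0,0,1],[0.8,-0.8,-0.1,0,0,0,1],[0.8,-0.8,-0.1,0,0,0,1],[0.8,-0.8,-0.1,0,0,0,1],[0,0,0,0,0,0.14,1],[0,0,0,0,0,0.14,1],[0,0,0,0,0,0.14,1],[0,0,0,0,0,0.09,1]]'
python3 - <<'E'
from h import *
s=env.read_state(); print(s['clock'],s['position'],R.from_quat(s['tool_rot']).as_matrix().round(3).tolist())
f=env.grab_frame("wrist"); cv2.imwrite("pics/w1.png",f["color"][:,:,::-1])
E
```

```text
clock: 3.0
position: [0.4339, -0.0397, 0.2906]
tool_rot: [0.995, -0.103, 0.004, 0.002]
force: [-0.1, 0.2, 0.1]
width: 0.088
3.0 [ 0.43388206 -0.03969201  0.2906185 ] [[0.979, -0.205, 0.009], [-0.205, -0.979, -0.005], [0.009, 0.003, -1.0]]
```

View pics/w1.png

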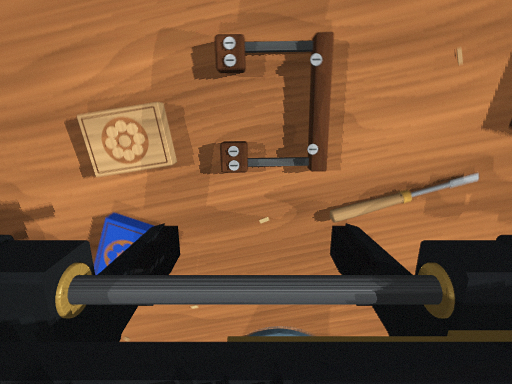

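The wrist view shows the panel at (127,138), guide blocks at (230,53) and (234,157), stop board at (320,100), and blue look-alike at (125,240). I'll fit them.

```bash
cat >> h.py <<'E'
def measure(cam="wrist",verbose=True):
    f=env.grab_frame(cam); P=cloud(f)
    ms=env.regions_of("panel",cam); best=None
    for r in ms:
        c=f["color"][r["mask"]].astype(float).mean(0)
        if c[0]>c[2]: best=r;break
    X=P[best["mask"]]; X=X[np.isfinite(X[:,2])]; z=np.median(X[:,2]); Xt=X[abs(X[:,2]-z)<.006]
    c,s,a=cv2.minAreaRect((Xt[:,:2]*1000).astype(np.float32))
    if s[0]<s[1]: a+=90
    a=(a-10)%180-180+10
    if a>-10: a-=180
    print(cam,"panel z",z.round(4),"c",np.round(c,1),np.round(s,1),"heading",round(a,1))
    fx=None
    r=env.regions_of("fixture",cam)
    if r:
        m=cv2.dilate(r[0]["mask"].astype(np.uint8),np.ones((5,5)))>0
        m&=~best["mask"]
        Q=P[m]; Q=Q[np.isfinite(Q[:,2])]; Q=Q[(Q[:,2]>.023)&(Q[:,2]<.036)]
        cf,sf,af=cv2.minAreaRect((Q[:,:2]*1000).astype(np.float32))
        if sf[0]>sf[1]: af+=90
        af=af%180-180
        d=np.array([np.cos(np.radians(af)),np.sin(np.radians(af))])
        o=np.array(cf)-59.5*d
        print(cam,"fixture z",np.median(Q[:,2]).round(4),"rc",np.round(cf,1),np.round(sf,1),"heading",round(af,1),"origin",o.round(1))
        n=np.array([-d[1],d[0]]); rel=np.array(c)-o
        print("   panel in fixture x %.1f y %.1f yaw %.1f deg"%(rel@d,rel@n,a-af))
    return f
E
python3 - <<'E'
from h import *
f=measure("wrist");measure("side");measure("scene")
E
```

```text
wrist panel z 0.0281 c [503.4 139.8] [120.4  91.4] heading -92.6
wrist fixture z 0.03 rc [507.  -81.2] [158.9 187.9] heading -100.5 origin [517.8 -22.7]
   panel in fixture x -157.2 y -43.7 yaw 7.9 deg
side panel z 0.0265 c [502.9 145.3] [119.  92.] heading -90.8
side fixture z 0.028 rc [508.2 -80.6] [164.7 191. ] heading -100.8 origin [519.3 -22.1]
   panel in fixture x -161.5 y -47.4 yaw 10.0 deg
scene panel z 0.0291 c [505.6 137.8] [120.3  96. ] heading -92.8
scene fixture z 0.0314 rc [511.5 -84.1] [160.3 191.9] heading -100.6 origin [522.4 -25.6]
   panel in fixture x -157.6 y -46.5 yaw 7.8 deg
```

Wrist fit matches the stated sizes and heights: panel in fixture frame is x −157, y −44, yaw +8°. Plan: a two-finger push on the long robot-side face to centre and square it, then an end push.

```bash
python3 -m creep '[[0,0,0,0,0,-0.023,0.5],[-0.16,-0.79,0.5,0,0,0,0.5],[-0.16,-0.79,0.5,0,0,0,0.5],[-0.16,-0.79,0.5,0,0,0,0.5],[-0.16,-0.79,0.5,0,0,0,0.5],[-0.16,-0.79,0.5,0,0,0,0.5],[-0.16,-0.79,0.5,0,0,0,0.5],[-0.16,-0.79,0.5,0,0,0,0.5],[-0.16,-0.79,0.5,0,0,0,0.5],[0,0,0.7,0,0,0,0.5],[0,0,0.7,0,0,0,0.5],[0,0,0.7,0,0,0,0.5],[0,0,0,0,0,0,0.5]]'
cat >> h.py <<'E'
def tcp(o=(517.8,-22.7),h=-100.5):
    s=env.read_state();p=s['position']*1000;d=np.array([np.cos(np.radians(h)),np.sin(np.radians(h))]);n=np.array([-d[1],d[0]])
    M=R.from_quat(s['tool_rot']).as_matrix();r=p[:2]-np.array(o)
    print("t %.1f tcp"%s['clock'],p.round(1),"fix x %.1f y %.1f"%(r@d,r@n),"toolx in fix",(M[:2,0]@d).round(3),(M[:2,0]@n).round(3),"z",M[:,2].round(3),"F",s['force'].round(1),"w",s['width'].round(4))
E
python3 -c "
from h import *
tcp()"
```

```text
clock: 4.8
position: [0.4322, 0.159, 0.1014]
tool_rot: [0.997, -0.08, 0.007, 0.003]
force: [-0.5, 0.7, 0.3]
width: 0.0444Traceback (most recent call last):
  File "<string>", line 3, in <module>
    tcp()
    ~~~^^
  File "h.py", line 49, in tcp
    print("t %.1f tcp"%s['clock'],p.round(1),"fix x %.1f y %.1f"%(r@d,r@n),"toolx in fix",(M[:2,0]@d).round(3),(M[:2,0]@n).round(3),"z",M[:,2].round(3),"F",s['force'].round(1),"w",s['width'].round(4))
                                                                                                                                                                                    ^^^^^^^^^^^^^^^^
AttributeError: 'float' object has no attribute 'round'
```

```bash
sed -i "s/s\['width'\].round(4)/round(s['width'],4)/" h.py; python3 -c "
from h import *
tcp()
measure('wrist'); f=env.grab_frame('wrist'); cv2.imwrite('pics/w2.png',f['color'][:,:,::-1])"
```

```text
t 4.8 tcp [432.2 159.  101.4] fix x -163.1 y -117.2 toolx in fix -0.022 1.0 z [ 0.014 -0.007 -1.   ] F [-0.5  0.7  0.3] w 0.0444
wrist panel z 0.0283 c [503.6 140.3] [120.4  92.1] heading -92.5
wrist fixture z 0.03 rc [447.6  -8.9] [40.9 44.9] heading -100.0 origin [457.9  49.7]
   panel in fixture x -97.1 y 29.3 yaw 7.5 deg
```

View pics/w2.png

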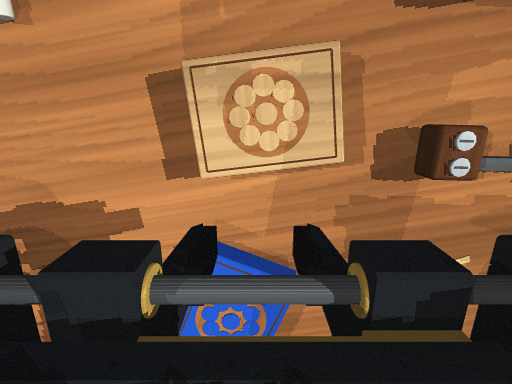

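Run:
```python
from h import *
f=env.grab_frame("scene");P=cloud(f)
for r in env.regions_of("panel","scene"):
    c=f["color"][r["mask"]].mean(0)
    if c[2]>c[0]:
        X=P[r["mask"]];X=X[X[:,2]>.02]
        b=cv2.boxPoints(cv2.minAreaRect((X[:,:2]*1000).astype(np.float32)))
        h=np.radians(-100.5);d=np.array([np.cos(h),np.sin(h)]);n=np.array([-d[1],d[0]])
        for q in b: print(q, ((q-[517.8,-22.7])@np.c_[d,n]).round(1))
```

```text
[245.1692  194.13043] [-163.5 -307.6]
[351.2176  127.41996] [-117.2 -191.2]
[400.78638 206.21848] [-203.8 -156.8]
[294.73798 272.92896] [-250.  -273.2]
```

```bash
python3 -m creep '[[0,0.2,0,0,-0.015,0.022,0.5],[0,0,0.6,0,0,0,0.5],[0,0,0.6,0,0,0,0.5],[0,0,0.6,0,0,0,0.5],[0,0,0.6,0,0,0,0.5],[0,0,0.5,0,0,0,0.5],[0,0,0,0,0,0,0.5]]'
python3 -c "
from h import *
tcp()"
```

```text
clock: 5.8
position: [0.4412, 0.1505, 0.0215]
tool_rot: [0.995, -0.096, 0.008, 0.0]
force: [-0.1, -0.1, -0.1]
width: 0.0445
t 5.8 tcp [441.2 150.5  21.5] fix x -156.3 y -106.9 toolx in fix 0.009 1.0 z [ 0.016 -0.002 -1.   ] F [-0.1 -0.1 -0.1] w 0.0445
```

```bash
python3 -m creep '[[-0.2,0,0.37,0,0,0.009,0.5],[0,0,0,0,0,0,0.5]]'
python3 -c "
from h import *
tcp()"
```

```text
clock: 6.0
position: [0.4361, 0.1513, 0.0108]
tool_rot: [0.995, -0.102, 0.009, 0.0]
force: [0.2, -0.6, -0.5]
width: 0.0441
t 6.0 tcp [436.1 151.3  10.8] fix x -156.1 y -112.1 toolx in fix 0.021 1.0 z [ 0.017 -0.002 -1.   ] F [ 0.2 -0.6 -0.5] w 0.0441
```

```bash
python3 -m creep '[[0.1,0,0,0,0,-0.015,0.5],[0.15,0,0,0,0,0,0.5],[0.15,0,0,0,0,0,0.5],[0.15,0,0,0,0,0,0.5],[0.15,0,0,0,0,0,0.5],[0.15,0,0,0,0,0,0.5],[0.15,0,0,0,0,0,0.5],[0.15,0,0,0,0,0,0.5],[0.15,0,0,0,0,0,0.5],[0,0,0,0,0,0,0.5]]'
python3 -c "
from h import *
tcp()
measure('side');measure('scene');f=measure('wrist'); cv2.imwrite('pics/w3.png',f['color'][:,:,::-1])"
```

```text
clock: 7.0
position: [0.4796, 0.1434, 0.0137]
tool_rot: [0.996, -0.094, 0.01, -0.0]
force: [-0.1, -0.6, -0.9]
width: 0.0442
t 7.0 tcp [479.6 143.4  13.7] fix x -156.4 y -67.9 toolx in fix 0.004 1.0 z [ 0.02  -0.002 -1.   ] F [-0.1 -0.6 -0.9] w 0.0442
side panel z 0.0196 c [535.3 149.5] [86.4 96.7] heading -12.0
side fixture z 0.0282 rc [506.4 -81. ] [159.8 193.8] heading -101.7 origin [518.5 -22.7]
   panel in fixture x -172.0 y -18.4 yaw 89.7 deg
scene panel z 0.0293 c [535.4 127.2] [120.4  94.4] heading -101.0
scene fixture z 0.0313 rc [509.4 -84. ] [161.3 190.7] heading -100.2 origin [519.9 -25.4]
   panel in fixture x -153.0 y -11.7 yaw -0.8 deg
wrist panel z 0.0283 c [533.8 129.6] [120.2  92. ] heading -100.8
wrist fixture z 0.0235 rc [462.6   9. ] [4.4 1.2] heading -88.3 origin [460.8  68.5]
   panel in fixture x -58.9 y 74.8 yaw -12.6 deg
```

View pics/w3.png

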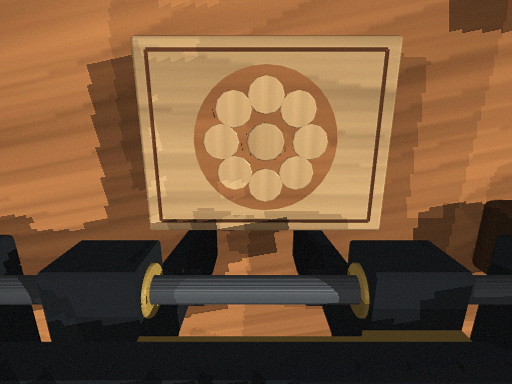

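Squared (heading −100.8°). It sits at y ≈ −12 mm, so it needs 12 mm more.

```bash
python3 -m creep '[[0.1,0,0.05,0,0,0,0.5],[0.1,0,0.05,0,0,0,0.5],[0.1,0,0,0,0,0,0.5],[0.06,0,0,0,0,0,0.5],[0,0,0,0,0,0,0.5],[0,0,0,0,0,0,0.5]]'
python3 -c "
from h import *
tcp()
measure('scene');f=measure('wrist')"
```

```text
clock: 8.05
position: [0.4888, 0.1417, 0.0102]
tool_rot: [0.996, -0.093, 0.008, -0.0]
force: [-2.8, 0.0, 1.7]
width: 0.0441
t 8.1 tcp [488.8 141.7  10.2] fix x -156.4 y -58.4 toolx in fix 0.004 1.0 z [ 0.016 -0.001 -1.   ] F [-2.8  0.   1.7] w 0.0441
scene panel z 0.0195 c [ 751.3 -164.2] [149.4  17.6] heading -96.6
scene fixture z 0.0312 rc [510.8 -84.2] [160.7 188.4] heading -100.7 origin [521.8 -25.7]
   panel in fixture x 93.5 y 251.1 yaw 4.1 deg
wrist panel z 0.0283 c [542.6 127.9] [120.3  91.7] heading -100.7
wrist fixture z nan rc [0. 0.] [0. 0.] heading -180.0 origin [59.5  0. ]
   panel in fixture x -483.1 y -127.9 yaw 79.3 deg
  return _methods._mean(a, axis=axis, dtype=dtype,
  ret = ret.dtype.type(ret / rcount)
```

```bash
python3 -m creep '[[0.08,0,0,0,0,0,0.5],[0.03,0,0,0,0,0,0.5],[0,0,0,0,0,0,0.5],[-0.5,0,0,0,0,0,0.5],[-0.5,0,0,0,0,0,0.5],[0,-0.3,-1,0,0,0,0.5],[0,0.6,-1,0,0,0,0.5],[0,0.8,-1,0,0,0,0.5],[0,0.8,-1,0,0,0,0.5],[0,0.8,-1,0,0,0,0.5],[0,0.5,-1,0,0,0,0.5],[0,0,-1,0,0,0,0.5],[0,0,-1,0,0,0,0.5],[0,0,0,0,0,0,0.5]]'
python3 -c "
from h import *
tcp()
f=measure('wrist'); cv2.imwrite('pics/w4.png',f['color'][:,:,::-1])"
```

```text
clock: 9.75
position: [0.4414, 0.0476, 0.2607]
tool_rot: [0.996, -0.093, 0.014, 0.002]
force: [0.2, -0.1, -0.5]
width: 0.0439
t 9.8 tcp [441.4  47.6 260.7] fix x -55.2 y -87.9 toolx in fix 0.004 1.0 z [ 0.027 -0.006 -1.   ] F [ 0.2 -0.1 -0.5] w 0.0439
wrist panel z 0.0282 c [545.9 127.2] [120.4  90.9] heading -100.7
wrist fixture z 0.0301 rc [507.2 -81. ] [159.4 185.9] heading -100.6 origin [518.1 -22.6]
   panel in fixture x -152.3 y -0.2 yaw -0.2 deg
```

View pics/w4.png

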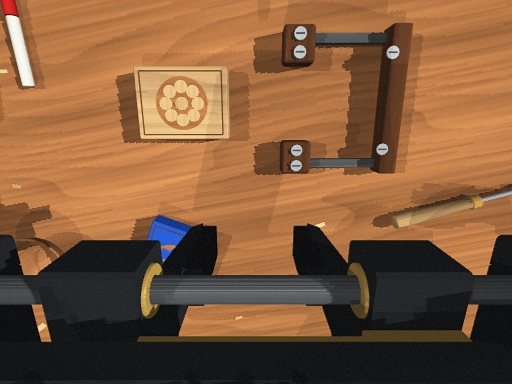

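```bash
python3 -c "
from h import *
print(env.read_state()['q'].round(2))"
```

```text
[-0.16 -0.16  1.92 -0.    1.37  1.6 ]
```

```bash
python3 -m creep '[[0,0,0,0,0,-0.143,0.45],[0,0,0,0,0,-0.143,0.45],[0,0,0,0,0,-0.143,0.45],[0,0,0,0,0,-0.143,0.45],[0,0,0,0,0,-0.143,0.45],[0,0,0,0,0,-0.143,0.45],[0,0,0,0,0,-0.143,0.45],[0,0,0,0,0,-0.143,0.45],[0,0,0,0,0,-0.143,0.45],[0,0,0,0,0,-0.143,0.45],[0,0,0,0,0,-0.1,0.45],[0,0,0,0,0,0,0.45]]'
python3 -c "
from h import *
tcp()
print(env.read_state()['q'].round(2))"
```

```text
clock: 11.1
position: [0.4265, 0.0517, 0.231]
tool_rot: [0.762, 0.648, -0.008, -0.009]
force: [-0.3, 0.3, -0.4]
width: 0.0394
t 11.1 tcp [426.5  51.7 231. ] fix x -56.5 y -103.4 toolx in fix -1.0 -0.023 z [-0.024  0.002 -1.   ] F [-0.3  0.3 -0.4] w 0.0394
[-0.16 -0.13  1.95 -0.    1.35  0.01]
```

```bash
python3 -m creep '[[0,0,0,-0.02,0,0.02,0.45],[0.72,0.385,0.2,0,0,0,0.45],[0.72,0.385,0.2,0,0,0,0.45],[0.72,0.385,0.2,0,0,0,0.45],[0.72,0.385,0.2,0,0,0,0.45],[0.72,0.385,0.2,0,0,0,0.45],[0.72,0.385,0.2,0,0,0,0.45],[0.72,0.385,0.2,0,0,0,0.45],[0.72,0.385,0.2,0,0,0,0.45],[0.72,0.385,0.2,0,0,0,0.45],[0,0,0.5,0,0,0,0.45],[0,0,0.5,0,0,0,0.45],[0,0,0.5,0,0,0,0.45],[0,0,0,0,0,0,0.45],[0,0,0,0,0,0,0.45]]'
python3 -c "
from h import *
tcp()"
```

```text
clock: 12.6
position: [0.5628, 0.2265, 0.1138]
tool_rot: [0.782, 0.623, -0.006, -0.002]
force: [0.8, 0.2, -0.2]
width: 0.0396
t 12.6 tcp [562.8 226.5 113.8] fix x -253.2 y -1.2 toolx in fix -0.999 0.043 z [-0.012 -0.004 -1.   ] F [ 0.8  0.2 -0.2] w 0.0396
```

```bash
python3 -m creep '[[0,0.04,0,0,0,-0.04,0.45],[0,0,0,0,0,0,0.45],[0,0,0.5,0,0,0,0.45],[0,0,0.5,0,0,0,0.45],[0,0,0.5,0,0,0,0.45],[0,0,0.5,0,0,0,0.45],[0,0,0.5,0,0,0,0.45],[0,0,0.4,0,0,0,0.45],[0,0,0,0,0,0,0.45],[0,0,0,0,0,0,0.45]]'
python3 -c "
from h import *
tcp()"
```

```text
clock: 13.6
position: [0.5615, 0.2241, 0.0185]
tool_rot: [0.771, 0.636, -0.007, -0.003]
force: [0.2, 0.2, 0.9]
width: 0.0399
t 13.6 tcp [561.5 224.1  18.5] fix x -250.6 y -2.0 toolx in fix -1.0 0.008 z [-0.014 -0.005 -1.   ] F [0.2 0.2 0.9] w 0.0399
```

```bash
python3 -m creep '[[0,0.07,0.25,0,0,-0.008,0.45],[-0.2,0,0,0,0,0,0.45],[-0.2,0,0,0,0,0,0.45],[-0.2,0,0,0,0,0,0.45],[-0.2,0,0,0,0,0,0.45],[-0.2,0,0,0,0,0,0.45],[-0.2,0,0,0,0,0,0.45],[-0.2,0,0,0,0,0,0.45],[-0.2,0,0,0,0,0,0.45],[-0.2,0,0,0,0,0,0.45],[-0.2,0,0,0,0,0,0.45],[-0.2,0,0,0,0,0,0.45],[-0.2,0,0,0,0,0,0.45],[-0.2,0,0,0,0,0,0.45],[0,0,0,0,0,0,0.45]]'
python3 -c "
from h import *
tcp()
f=env.grab_frame('scene'); cv2.imwrite('pics/s5.png',cv2.resize(f['color'][130:240,180:330,::-1],None,fx=5,fy=5,interpolation=cv2.INTER_CUBIC))
measure('scene');measure('side')
"
```

```text
clock: 15.1
position: [0.5503, 0.1401, 0.0136]
tool_rot: [0.769, 0.64, -0.004, -0.001]
force: [0.3, 0.1, 0.5]
width: 0.0396
t 15.1 tcp [550.3 140.1  13.6] fix x -166.0 y 2.3 toolx in fix -1.0 -0.0 z [-0.009 -0.003 -1.   ] F [0.3 0.1 0.5] w 0.0396
scene panel z 0.0287 c [539.6  68.8] [119.7  94.2] heading -100.7
scene fixture z 0.0312 rc [509.  -84.2] [161.  190.4] heading -99.9 origin [519.2 -25.6]
   panel in fixture x -96.4 y 3.9 yaw -0.8 deg
side panel z 0.019 c [524.3  78.8] [122.4  70.6] heading -102.4
side fixture z 0.0284 rc [508.8 -70.6] [182.8 188. ] heading -99.5 origin [518.7 -11.9]
   panel in fixture x -90.4 y -9.5 yaw -2.8 deg
```

View pics/s5.png

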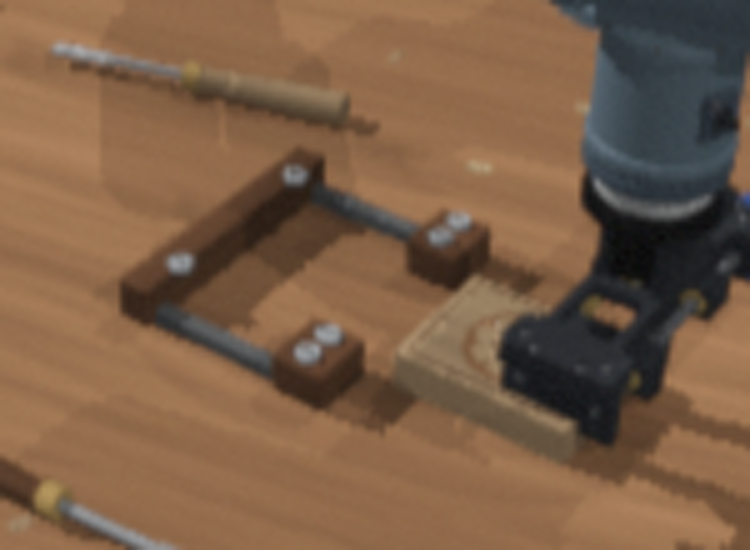

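The scene view shows the leading end just ahead of the guides, squarely oriented, maybe 2–3 mm to the +y side. With only 3 mm clearance, I lift away and check with the wrist camera before entering.

```bash
python3 -m creep '[[0.5,0,0,0,0,0,0.45],[0.1,0,-0.9,0,0,0,0.45],[0,0,-1,0,0,0,0.45],[0,0,-1,0,0,0,0.45],[-0.9,0,-1,0,0,0,0.45],[-1,0,-1,0,0,0,0.45],[-1,0,-1,0,0,0,0.45],[-1,0,-1,0,0,0,0.45],[-1,0,-0.8,0,0,0,0.45],[-1,0,0,0,0,0,0.45],[-1,0,0,0,0,0,0.45],[0,0,0,0,0,0,0.45],[0,0,0,0,0,0,0.45]]'
python3 -c "
from h import *
tcp()
f=measure('wrist'); cv2.imwrite('pics/w6.png',f['color'][:,:,::-1])
"
```

```text
clock: 16.75
position: [0.5208, -0.0378, 0.2572]
tool_rot: [0.766, 0.643, -0.003, 0.0]
force: [-0.6, 0.4, 0.8]
width: 0.0398
t 16.8 tcp [520.8 -37.8 257.2] fix x 14.3 y 5.7 toolx in fix -1.0 -0.01 z [-0.005 -0.004 -1.   ] F [-0.6  0.4  0.8] w 0.0398
wrist panel z 0.0282 c [536.   72.3] [120.2  92.1] heading -100.6
wrist fixture z 0.03 rc [506.8 -80.8] [158.5 187.9] heading -100.5 origin [517.6 -22.3]
   panel in fixture x -96.4 y 0.9 yaw -0.2 deg
```

View pics/w6.png

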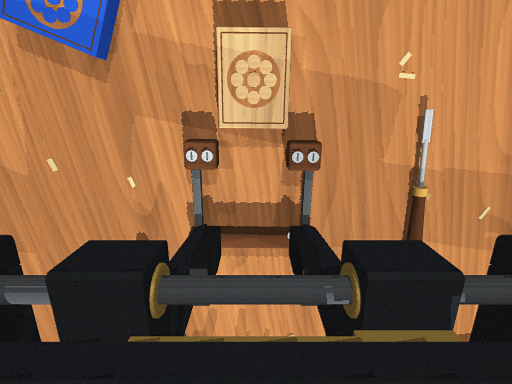

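```bash
python3 -c "
import cv2
c=cv2.imread('pics/w6.png')[60:190,160:330]; cv2.imwrite('pics/w6c.png',cv2.resize(c,None,fx=4.5,fy=4.5,interpolation=cv2.INTER_CUBIC))
from h import *
f=env.grab_frame('wrist');P=cloud(f)
h=np.radians(-100.5);M=np.c_[[np.cos(h),np.sin(h)],[-np.sin(h),np.cos(h)]]
Q=np.full(P.shape,np.nan);Q[...,:2]=(P[...,:2]*1000-[517.8,-22.5])@M;Q[...,2]=P[...,2]*1000
for lo,hi in((-15,-5),(-5,5),(5,15)):
    m=(Q[...,2]>25)&(Q[...,0]>lo)&(Q[...,0]<hi)&(abs(Q[...,1])<100);y=Q[m][:,1]
    print('block',lo,y[y<0].min(),y[y<0].max(),y[y>0].min(),y[y>0].max())
for lo in range(-150,-40,20):
    m=(Q[...,2]>22)&(Q[...,0]>lo)&(Q[...,0]<lo+10)&(abs(Q[...,1])<60);y=Q[m][:,1]
    print('panel',lo,y.min(),y.max())
"
```

```text
block -15 -94.36038999508247 -0.0030484237809394444 0.0036592608930784663 92.81137741670217
block -5 -93.77608120677999 -0.39884627794631217 2.765007010369308 93.74854785777505
block 5 -94.11606303630577 -15.272596347835274 23.696388697752894 93.37055183001398
panel -150 -44.91002863217936 45.71125929295645
panel -130 -45.45823580921777 46.54868323206739
panel -110 -44.49643261993303 46.63686309237232
panel -90 -45.307696537958115 46.10615230791827
panel -70 -44.15869364572757 45.76978696363941
panel -50 -44.62656304427409 46.62065277786461
```

View pics/w6c.png

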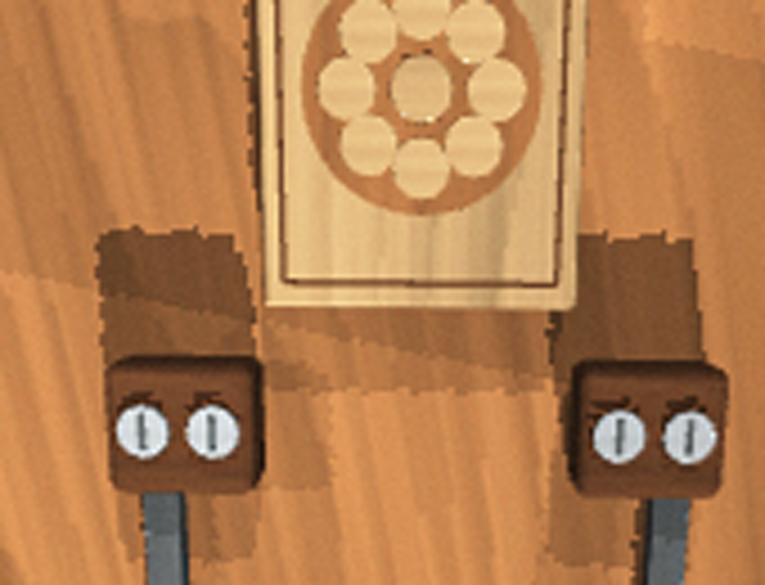

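Wrist fit: panel is at y ≈ +0.7 mm, yaw −0.2°, with about 2 mm margin. I go back behind the tail.

```bash
python3 -m creep '[[0.9,-0.02,0,0,0,0.006,0.45],[0.95,-0.02,0,0,0,0,0.45],[0.95,-0.02,0,0,0,0,0.45],[0.95,-0.02,0,0,0,0,0.45],[0.95,-0.02,0,0,0,0,0.45],[0.95,-0.02,0.5,0,0,0,0.45],[0.9,-0.02,0.9,0,0,0,0.45],[0,0,0.9,0,0,0,0.45],[0,0,0.9,0,0,0,0.45],[0,0,0.9,0,0,0,0.45],[0,0,0.9,0,0,0,0.45],[0,0,0.9,0,0,0,0.45],[0,0,0,0,0,0,0.45],[0,0,0,0,0,0,0.45]]'
python3 -c "
from h import *
tcp()"
```

```text
clock: 18.35
position: [0.5466, 0.1807, 0.0695]
tool_rot: [0.761, 0.649, -0.005, -0.002]
force: [0.8, -0.6, 0.7]
width: 0.0397
t 18.4 tcp [546.6 180.7  69.5] fix x -205.3 y -8.7 toolx in fix -1.0 -0.025 z [-0.01  -0.002 -1.   ] F [ 0.8 -0.6  0.7] w 0.0397
```

```bash
python3 -m creep '[[0,0.3,0.3,0,0,0.023,0.45],[0,0,0.6,0,0,0,0.45],[0,0,0.6,0,0,0,0.45],[0,0,0.3,0,0,0,0.45],[0,0,0,0,0,0,0.45],[0.2,0,0,0,0,0,0.45],[0,0,0,0,0,0,0.45]]'
python3 -c "
from h import *
tcp()"
```

```text
clock: 19.05
position: [0.566, 0.187, 0.0217]
tool_rot: [0.77, 0.638, 0.002, 0.002]
force: [-0.3, -0.3, 0.3]
width: 0.0398
t 19.1 tcp [566.  187.   21.7] fix x -215.0 y 9.2 toolx in fix -1.0 0.003 z [ 0.006 -0.    -1.   ] F [-0.3 -0.3  0.3] w 0.0398
```

```bash
python3 -m creep '[[0,-0.15,0.2,0,0,0,0.45],[0,-0.1,0.1,0,0,0,0.45],[0,0,0,0,0,0,0.45],[0,0,0,0,0,0,0.45]]'
python3 -c "
from h import *
tcp()"
```

```text
clock: 19.45
position: [0.5591, 0.1891, 0.0138]
tool_rot: [0.77, 0.639, 0.003, 0.003]
force: [-1.0, 0.1, 0.2]
width: 0.0393
t 19.4 tcp [559.1 189.1  13.8] fix x -215.8 y 2.0 toolx in fix -1.0 0.002 z [ 0.009 -0.    -1.   ] F [-1.   0.1  0.2] w 0.0393
```

```bash
python3 -m creep '[[-0.3,-0.05,0.05,0,0,0,0.45],[-0.3,0,0,0,0,0,0.45],[-0.3,0,0,0,0,0,0.45],[-0.2,0,0,0,0,0,0.45],[-0.2,0,0,0,0,0,0.45],[-0.2,0,0,0,0,0,0.45],[-0.2,0,0,0,0,0,0.45],[-0.2,0,0,0,0,0,0.45],[-0.2,0,0,0,0,0,0.45],[-0.2,0,0,0,0,0,0.45],[-0.2,0,0,0,0,0,0.45],[-0.2,0,0,0,0,0,0.45],[-0.2,0,0,0,0,0,0.45],[0,0,0,0,0,0,0.45]]'
python3 -c "
from h import *
tcp()
f=env.grab_frame('scene'); cv2.imwrite('pics/s7.png',cv2.resize(f['color'][130:240,180:330,::-1],None,fx=5,fy=5,interpolation=cv2.INTER_CUBIC))
measure('scene')
"
```

```text
clock: 20.85
position: [0.5402, 0.0956, 0.0124]
tool_rot: [0.77, 0.638, 0.004, 0.003]
force: [-0.3, 0.4, 0.8]
width: 0.0392
t 20.9 tcp [540.2  95.6  12.4] fix x -120.4 y 0.5 toolx in fix -1.0 0.003 z [ 0.01  0.   -1.  ] F [-0.3  0.4  0.8] w 0.0392
scene panel z 0.0289 c [549.4   5.8] [142.4  72.6] heading -138.6
scene fixture z 0.0313 rc [510.6 -76.1] [176.5 190.5] heading -100.3 origin [521.3 -17.5]
   panel in fixture x -28.0 y 23.5 yaw -38.3 deg
```

View pics/s7.png

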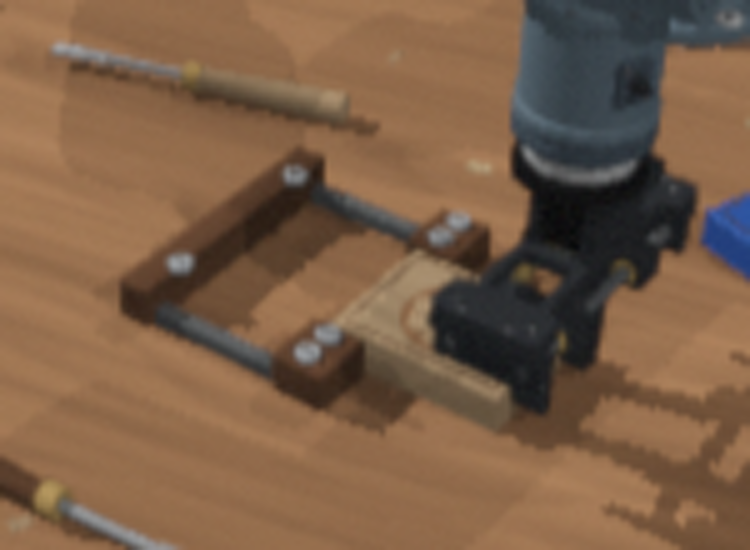

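The leading end is between the guides (crop (390,310)) with no jamming force. The scene fit here merged the panel with the guide, so I ignore it. I'll continue.

```bash
python3 -m creep '[[-0.2,0,0,0,0,0,0.45],[-0.2,0,0,0,0,0,0.45],[-0.2,0,0,0,0,0,0.45],[-0.2,0,0,0,0,0,0.45],[-0.2,0,0,0,0,0,0.45],[-0.2,0,0,0,0,0,0.45],[-0.2,0,0,0,0,0,0.45],[-0.2,0,0,0,0,0,0.45],[-0.2,0,0,0,0,0,0.45],[-0.2,0,0,0,0,0,0.45],[-0.2,0,0,0,0,0,0.45],[-0.2,0,0,0,0,0,0.45],[-0.2,0,0,0,0,0,0.45],[-0.15,0,0,0,0,0,0.45],[0,0,0,0,0,0,0.45]]'
python3 -c "
from h import *
tcp()
f=env.grab_frame('scene'); cv2.imwrite('pics/s8.png',cv2.resize(f['color'][130:240,180:330,::-1],None,fx=5,fy=5,interpolation=cv2.INTER_CUBIC))
"
```

```text
clock: 22.55
position: [0.524, 0.0085, 0.0124]
tool_rot: [0.77, 0.639, 0.004, 0.003]
force: [0.1, 0.6, -0.0]
width: 0.0398
t 22.6 tcp [524.    8.5  12.4] fix x -31.9 y 0.5 toolx in fix -1.0 0.002 z [ 0.011  0.001 -1.   ] F [ 0.1  0.6 -0. ] w 0.0398
```

View pics/s8.png

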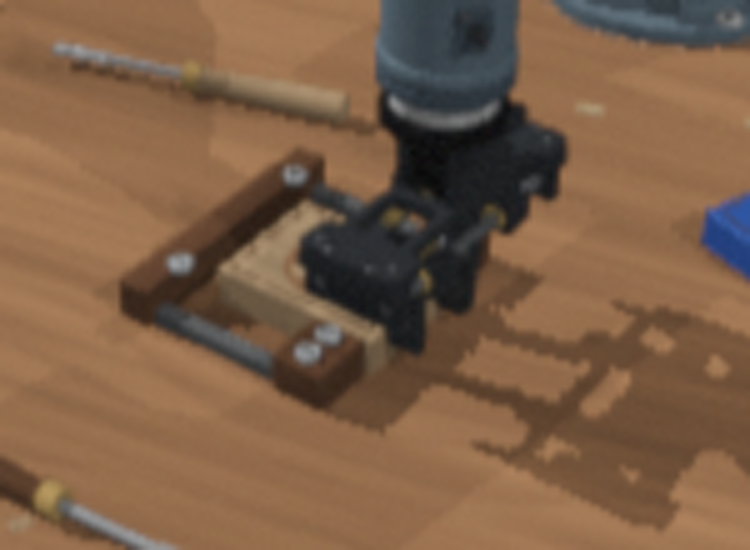

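About 17 mm left. I'll go slowly and watch the force.

```bash
python3 -m creep '[[-0.12,0,0,0,0,0,0.45],[-0.12,0,0,0,0,0,0.45],[-0.12,0,0,0,0,0,0.45],[-0.08,0,0,0,0,0,0.45],[0,0,0,0,0,0,0.45]]'
python3 -c "
from h import *
tcp()"
python3 -m creep '[[-0.1,0,0,0,0,0,0.45],[0,0,0,0,0,0,0.45]]'
python3 -c "
from h import *
tcp()"
```

```text
clock: 23.1
position: [0.5215, -0.0047, 0.0124]
tool_rot: [0.769, 0.639, 0.004, 0.003]
force: [-0.3, 1.0, 0.7]
width: 0.0395
t 23.1 tcp [521.5  -4.7  12.4] fix x -18.3 y 0.4 toolx in fix -1.0 0.001 z [ 0.011  0.001 -1.   ] F [-0.3  1.   0.7] w 0.0395
clock: 23.3
position: [0.5209, -0.008, 0.0124]
tool_rot: [0.769, 0.639, 0.004, 0.003]
force: [0.6, 0.1, -0.1]
width: 0.04
t 23.3 tcp [520.9  -8.   12.4] fix x -15.1 y 0.4 toolx in fix -1.0 0.001 z [ 0.011  0.001 -1.   ] F [ 0.6  0.1 -0.1] w 0.04
```

```bash
python3 -m creep '[[-0.08,0,0,0,0,0,0.45],[0,0,0,0,0,0,0.45]]'
python3 -c "
from h import *
tcp()"
python3 -m creep '[[-0.07,0,0,0,0,0,0.45],[0,0,0,0,0,0,0.45]]'
python3 -c "
from h import *
tcp()"
```

```text
clock: 23.5
position: [0.5206, -0.0086, 0.0125]
tool_rot: [0.769, 0.639, 0.006, 0.002]
force: [-0.3, 0.2, 0.6]
width: 0.0398
t 23.5 tcp [520.6  -8.6  12.5] fix x -14.4 y 0.2 toolx in fix -1.0 0.002 z [ 0.011  0.004 -1.   ] F [-0.3  0.2  0.6] w 0.0398
clock: 23.7
position: [0.5206, -0.0085, 0.0125]
tool_rot: [0.769, 0.639, 0.007, 0.001]
force: [0.5, -0.6, 0.5]
width: 0.0393
t 23.7 tcp [520.6  -8.5  12.5] fix x -14.4 y 0.1 toolx in fix -1.0 0.002 z [ 0.012  0.007 -1.   ] F [ 0.5 -0.6  0.5] w 0.0393
```

The tool has stopped at x −14.4, the expected home is −15, so the panel is against the stop. I back off, lift and verify.

```bash
python3 -m creep '[[0.5,0,0,0,0,0,0.45],[0.6,0,0,0,0,0,0.45],[0.2,0,-0.8,0,0,0,0.45],[0,0,-1,0,0,0,0.45],[0,0,-1,0,0,0,0.45],[0,0,-1,0,0,0,0.45],[-0.8,0,-1,0,0,0,0.45],[-1,0,-1,0,0,0,0.45],[-1,0,-1,0,0,0,0.45],[-1,0,-0.8,0,0,0,0.45],[-1,0,0,0,0,0,0.45],[-1,0,0,0,0,0,0.45],[-0.6,0,0,0,0,0,0.45],[0,0,0,0,0,0,0.45],[0,0,0,0,0,0,0.45]]'
python3 -c "
from h import *
tcp()
f=measure('wrist'); cv2.imwrite('pics/w9.png',f['color'][:,:,::-1])
"
```

```text
clock: 25.2
position: [0.4854, -0.1719, 0.2491]
tool_rot: [0.769, 0.639, 0.0, 0.004]
force: [-0.4, 0.1, 0.2]
width: 0.04
t 25.2 tcp [ 485.4 -171.9  249.1] fix x 152.6 y -4.7 toolx in fix -1.0 0.002 z [ 0.006 -0.006 -1.   ] F [-0.4  0.1  0.2] w 0.04
wrist panel z 0.0283 c [508.1 -76.9] [118.   92.3] heading -100.6
wrist fixture z 0.03 rc [506.7 -81.3] [159.3 188.3] heading -100.5 origin [517.5 -22.7]
   panel in fixture x 55.0 y 0.6 yaw -0.1 deg
```

View pics/w9.png

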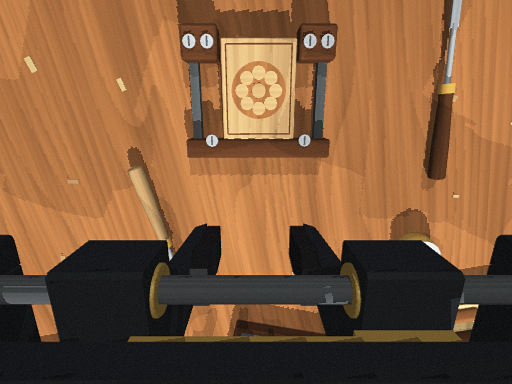

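The panel sits between the guides, leading end on the stop board (wrist image (258,138)): x 55.0, y 0.6 mm, yaw −0.1°. One last check of its ends and the bystanders, then I hand in.

Run:
```python
from h import *
f=env.grab_frame('wrist');P=cloud(f)
h=np.radians(-100.5);M=np.c_[[np.cos(h),np.sin(h)],[-np.sin(h),np.cos(h)]]
r=[r for r in env.regions_of("panel","wrist")][0]
X=P[r["mask"]];X=X[X[:,2]>.024];q=(X[:,:2]*1000-[517.6,-22.6])@M
print("panel ends x",np.percentile(q[:,0],[.5,99.5]).round(1),"y",np.percentile(q[:,1],[.5,99.5]).round(1))
f=env.grab_frame("scene"); cv2.imwrite("pics/s9.png",f["color"][:,:,::-1])
for o in ["gouge","mallet","wax_tin","marker","bowl","whetstone"]:
    X=top(o,"scene",f,.004,.1); print(o,rect(X))
```

```text
panel ends x [ -3.6 114.2] y [-44.9  45.8]
scene gouge 0.77 [220. 143.  58.  13.]
scene gouge 0.62 [190. 231.  72.  36.]
scene gouge 0.47 [243. 184.  76.  51.]
gouge (array([ 331.2, -260. ]), array([ 21.6, 230.9]), 3.8)
scene mallet 0.68 [428. 263.  55.  73.]
scene mallet 0.25 [233. 146.  37.  11.]
mallet (array([579.3, 495.1]), array([ 69.9, 243.3]), 74.0)
scene wax_tin 0.76 [132. 197.  20.  23.]
scene wax_tin 0.39 [190. 231.  70.  39.]
wax_tin (array([ 708. , -352.9]), array([59.6, 56.9]), 12.2)
scene marker 0.82 [355. 265.  26.  36.]
marker (array([676.5, 319.7]), array([ 14.8, 128.1]), 82.8)
scene bowl 0.83 [410. 198.  38.  24.]
bowl (array([355.6, 404.8]), array([102.7, 109.4]), 73.8)
scene whetstone 0.91 [143. 148.  51.  26.]
whetstone (array([ 478.8, -493.4]), array([ 62.4, 167. ]), 68.8)
```

View pics/s9.png

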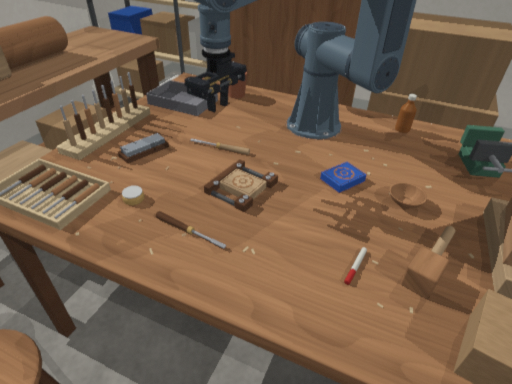

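The panel is home at scene (243,184), everything else is in place, and the hand is clear.

```bash
python3 -c "
from workcell import env
print(env.hand_in())"
```

```text
the job is handed in; nothing more can be done
None
```

The pale panel is pushed home between the guides with its leading end against the stop board, and the job is handed in. The clock was at about 25 s of the 64 s; `hand_in` gave no verdict.

**What I did:** I pushed the panel sideways with two fingertips on its long side to centre and square it. I then pushed it end first through the gap until the tool stopped advancing, and took the hand away upward.

**Last checks:**
- **Panel (wrist camera):** It sits at x = 55.0 mm, y = 0.6 mm and yaw −0.1° in the fixture frame, and its top stands at 28 mm, so it is flat. Its leading end reads 114 mm against the stop face at 115 mm.
- **Bystanders (scene camera):** The mallet, wax tin, marker, bowl and whetstone read within about 2 mm of their start places. I checked the two gouges only by comparing the pictures; they look unmoved.

**What disagreed:**
- **Force at the stop:** The wrist force stayed near zero when the panel met the stop. I judged contact by the tool no longer advancing and by the camera.
- **Scene camera:** It reads 2–4 mm off the wrist camera.
- **Networks:** They sometimes ranked the blue look-alike first, or merged the panel with a guide block. I discarded those results.

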